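# Push the row of paint jars up to the rail's end stop

### The job

Push the row of four paint jars along the wooden rail, all together as one touching row, until the first jar rests against the upright stop block at the rail's end and no gaps are left, then move clear. Only push them from behind with the fingertips: do not grip, lift or tip a jar or break up the row, and leave everything else on the table where it is.

Things in the scene. Friction and masses are not known exactly. Their poses are not given: they have to be found in the camera images.
- rail: wooden jar rail fixed on the table, 464 mm along its y axis, 84 mm along x. Origin: centre of underside, table height. Floor plank 8 mm thick. Two long fences 10 mm thick, inner faces at x = -30 and +30 mm, tops 22 mm above the table, y -212 to +212 mm. Stop at one end (y +222 or -222), lip at the other. The row starts 75-125 mm short of the stop, with 75-125 mm free behind it; pushing it takes 2-7 N.
- stop: end stop: fixed upright wooden block across one end of the rail (either end), 84 mm along x, 20 mm thick along y, 45 mm tall. Origin: centre of its underside, 8 mm above the table; axes parallel to the rail's. Its face is 10 mm from its origin, so a jar touching it has its centre 38 mm from the stop's origin, and the last jar of the closed row 206 mm.
- lip: fixed flat wooden strip across the open end of the rail, opposite the stop: 84 mm by 20 mm, only 3 mm thick, lying on the floor plank. Origin: centre of its underside, 8 mm above the table; axes parallel to the rail's.
- jar1: paint jar number 1 of the row of four, counted along the rail's +y: upright cylinder 56 mm across, 62 mm tall (body with paper label 46 mm, then a white cap 54 mm across), about 150 g, standing on the rail's floor between the fences, touching its neighbours. Origin: centre of its underside, z up.
- jar2: paint jar number 2 of the row of four, counted along the rail's +y: upright cylinder 56 mm across, 62 mm tall (body with paper label 46 mm, then a white cap 54 mm across), about 150 g, standing on the rail's floor between the fences, touching its neighbours. Origin: centre of its underside, z up.
- jar3: paint jar number 3 of the row of four, counted along the rail's +y: upright cylinder 56 mm across, 62 mm tall (body with paper label 46 mm, then a white cap 54 mm across), about 150 g, standing on the rail's floor between the fences, touching its neighbours. Origin: centre of its underside, z up.
- jar4: paint jar number 4 of the row of four, counted along the rail's +y: upright cylinder 56 mm across, 62 mm tall (body with paper label 46 mm, then a white cap 54 mm across), about 150 g, standing on the rail's floor between the fences, touching its neighbours. Origin: centre of its underside, z up.
- spare_jar: bystander: a loose paint jar just like the others, 56 mm across, 62 mm tall, standing on the table beside the rail on its +x side. Origin: centre of underside.
- squat_tub: bystander: loose grey squat tub, 72 mm across, 40 mm tall, on the table beside the rail on its +x side. Origin: centre of underside.
- tape: bystander: loose roll of tape lying flat, 84 mm across, 24 mm high, on the table beside the rail on its -x side. Origin: centre of underside.
- bowl: bystander: loose blue ceramic bowl, 130 mm across, 50 mm tall, on the right of the table. Origin: centre of underside.
- brush_pot: bystander: loose steel pot of brushes, 84 mm across, 100 mm tall with brushes up to about 225 mm high, on the left of the table. Origin: centre of underside.
- knife: bystander: loose palette knife lying flat, 190 mm long along its x axis, 12 mm high, on the right of the table, nearer the robot. Origin: at the root of the blade, underside.
- pencil_box: bystander: loose open wooden pencil tray, 70 by 180 mm, 30 mm high, at the far side of the table. Origin: centre of underside.
There are look-alikes about, which are no part of the job. What is shaped like the jar3 but green or yellow is not meant. What is shaped like the jar1 but pink is not meant.

How it is judged:
By the outcome, as a careful person would: the job done as asked, in the order asked, and still so for the second after the job is handed in, with the robot touching nothing.
It also fails if it takes over 38 s, if anything falls off the work surface, if the arm or the gripper's body presses on something with over 40 N, if the wrist force passes 120 N, or if a joint passes its speed limit or range.

### The arm

A 6-joint arm with a two-finger parallel gripper is mounted at the origin on the work surface. World frame = base frame: x ahead of the robot, y to its left, z up, the work surface at z = 0. Lengths are in mm, angles in rad, forces in N, time in s.
With the tool pointing down it reaches from about 350 to 725 mm from the base axis. Payload 6 kg.
Tool frame: the origin (TCP) lies at the very end of the fingers, on their centre line; the grasp point (between the pads) lies 19 mm behind it; x points along the fingers, y is the direction in which the jaws open and shut, and the axes are right-handed (so a half turn about x gives the same grasp; the last joint's range is limited). The gripper opens to 85 mm and grips with 20 to 120 N. Pads are 22 mm wide; open, the fingers measure 114 mm over their backs; the gripper's body (76 mm by 85 mm) begins 54 mm behind the grasp point. The pads swing forward as they close: fully open they stand 13 mm farther back than shut.
Start: joints at [-0.962, 0.04, 0.085, 0, -1.615, -0.334], TCP at [162.822, -577.462, 231.261] pointing down, gripper open.
Joint ranges: [-2.56, 2.56], [-1.29, 2.01], [-1.08, 1.49], [-3.29, 1.98], [-2.81, -0.18], [-2.99, 2.99]. Speed limits (rad/s): [2.57, 2.57, 3.01, 3.14, 3.14, 3.14].

### API

Orientations are given as a rotation vector (axis times angle).
In Python, from rig import manip, grab_frame gives the robot as it stands. The module is installed in compiled form; this text tells all that it offers.
- The arm moves only by the tool servo_tool, never from a script. Its argument "increments" is a list of rows, each a list of 5 numbers: the opening in per cent of the stroke, from 0 (shut) to 100 (fully open), then the shift along the tool's x, y, z in m, then the turn about the tool's x in rad. In form: [[grip, dx, dy, dz, twist], ...]. A call has 1 to 20 rows; each row shifts and turns the commanded pose from where the row before left it, along the tool's axes as they then stand; what a row does not reach is not made up. A row lasts 1/10 s, in which the tool goes at most 50 mm and 8.59 degrees, less where a joint would pass 70% of its speed; a pose out of reach is approached as far as the arm can. A call is refused whole if a number of a shift passes 0.05 or a number of a turn 0.15, either way. A call with a gripper value outside its range is refused whole. The fingers move at their own pace and stop on an object; "squeeze" is the grip in N (left out, the last holds). Time passes only in rows, so rows that do not move let the fingers close. It gives the time, the measured TCP pose, the force and the opening at its end, in the units of the state.
- manip.read_state(): the state, without advancing time (a new reading comes with each control period).
- grab_frame(name): name is "side" or "top" or "wrist"; returns a dict with "frame" (384x512x3 uint8, blue, green, red), "range_z" (384x512 float32, mm along the optical axis (not along the pixel's ray), 0 where there is no reading), "fovy" (degrees; the focal length in pixels is half the picture's height over the tangent of half this angle, whatever the lens; pixels are square), "cx", "cy" (the principal point, pixels), "k1" (the pictures are not rectified: a ray, as slopes to the right and down, at radius r is drawn at 1 + k1 r^2 times it, then the intrinsics apply), "R" (3x3) and "t" (3): a world point X has camera coordinates R X + t; the wrist camera has in their place "tool_from_camera" (4x4, takes a point from camera to tool coordinates, whose origin is the TCP and whose axes are the tool frame's). Camera axes: x right, y down, z forward; pixel columns grow to the right and rows downward; lengths in mm; the calibration is good to about 2 mm. A picture is of the moment at which its call begins: read the wrist's pose just before it.
- manip.job_done(): hands the job in, once; it reports no verdict.
The state is a dict: "t": time; "joint_pos": joint angles; "joint_velocities": joint speeds; "tau": joint torques, N m; "tool_pos": TCP position; "ee_rot": TCP orientation; "force": force on the tool from outside, world axes, zero at the start; "moment": the same for the moment, N m; "width": finger opening in mm.
Only numpy, scipy, OpenCV 4.12 (cv2) and the standard library are available. Lean on these libraries where they do the work, as an engineer would, in place of code of your own. Each camera call takes 0.05 s, during which the arm holds its last target. There are 200 camera calls.

## Working session

There is one attempt and no reset: what is moved stays moved. The work goes in short steps, Python scripts to look and compute and a tool call to move; the robot and the scene stay as the last step left them, time stands still between calls to the robot, and variables do not carry over. Pictures are saved under pics/ and viewed, about 8 in all and at most 12, crops included, and the job is handed in when it is done.

Besides the shell and the picture viewer there is one more tool, called as name(argument=value, ...), one argument or row to a line, values as JSON. servo_tool: Moves the arm, as the interface text tells. Its arguments: {"type":"object","properties":{"increments":{"type":"array","items":{"type":"array","items":{"type":"number"}}},"squeeze":{"type":"number"}},"required":["increments"]}

```bash
mkdir -p pics; cat > h.py <<'E'
import numpy as np, cv2
from rig import manip, grab_frame
def K(f):
    h,w=f["frame"].shape[:2]; fl=h/2/np.tan(np.radians(f["fovy"])/2); return fl
def cloud(f):
    """world points HxWx3 from range (fixed camera)"""
    fl=K(f);h,w=f["frame"].shape[:2]
    u,v=np.meshgrid(np.arange(w),np.arange(h))
    xd=(u-f["cx"])/fl;yd=(v-f["cy"])/fl;x,y=xd.copy(),yd.copy()
    for _ in range(8):
        s=1+f["k1"]*(x*x+y*y);x,y=xd/s,yd/s
    z=f["range_z"];P=np.stack([x*z,y*z,z],-1)
    return P if "R" not in f else (P-f["t"])@np.asarray(f["R"])
E
python3 - <<'E'
from h import *
for n in("top","side"):
    f=grab_frame(n);cv2.imwrite(f"pics/{n}0.png",f["frame"]);np.save(f"{n}0.npy",f,allow_pickle=True)
    print(n,f["fovy"],f["k1"],f["t"],(f["range_z"]>0).mean())
print(manip.read_state())
E
```

```text
top 47.96818939681615 0.030535640710862327 [   4.44273004  566.48016499 1451.49071982] 0.9961039225260416
side 42.97778472342352 0.06558619032487935 [ 451.53885212  275.88661638 1084.88078324] 0.99609375
{'t': 0.1, 'joint_pos': array([-9.62328705e-01,  4.07555225e-02,  8.38973285e-02, -4.17149448e-04,
       -1.61549949e+00, -3.33697547e-01]), 'joint_velocities': array([ 3.57973418e-04, -9.94428870e-05,  1.72248187e-03,  4.33465051e-03,
        1.20217330e-03,  8.69814041e-04]), 'tau': array([-4.52278196e-03, -3.69344187e+01,  3.48282444e+01,  6.95171803e+00,
       -4.56903785e-03,  1.23256637e-06]), 'tool_pos': array([ 162.78448276, -577.18327802,  230.36749904]), 'ee_rot': array([-0.21446102,  1.56035   ,  0.21695009]), 'force': array([ 0.38771359,  0.39904755, -0.61671581]), 'moment': array([ 0.03728716, -0.01731245, -0.02423442]), 'width': 85.78403133785592}
```

View pics/top0.png

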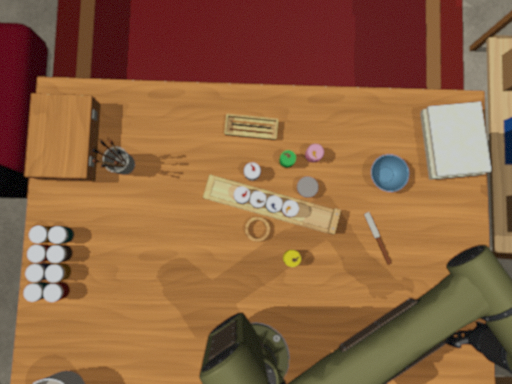

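View pics/side0.png

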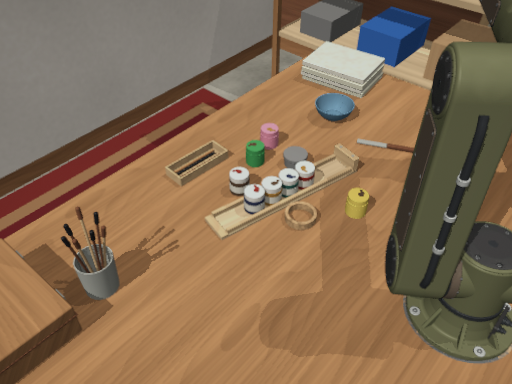

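The top view shows the rail running from (207,188) to (338,222). The stop is at the right end (~333,220) and the lip at the left. The four white-capped jars sit at about (242..290, 194..208), with the spare jar at (252,171), the tub at (308,187) and the tape at (258,229). The side view confirms the stop is at the world −y end, so the push goes from the left towards −y.

```bash
cat > meas.py <<'E'
from h import *
def jars(f,ctr=None):
    P=cloud(f);z=P[...,2]
    m=((z>60)&(z<80)&(P[...,0]>350)&(P[...,0]<650)&(abs(P[...,1])<400)).astype(np.uint8)
    return P,m
if __name__=="__main__":
    f=np.load("top0.npy",allow_pickle=True).item();P,m=jars(f);img=f["frame"]
    print("table z",np.median(P[250:300,150:200,2]))
    n,l,s,c=cv2.connectedComponentsWithStats(m)
    for i in range(1,n):
        if s[i,4]>20:q=P[l==i];print(s[i],q.mean(0).round(1),q.min(0).round(1),q.max(0).round(1))
    sub=np.s_[170:240,195:350]
    for nm,a,b in(("fence",17,27),("stop",47,58),("floor/lip",5,14)):
        z=P[...,2];k=((z>a)&(z<b));k2=np.zeros_like(k);k2[sub]=k[sub]
        n,l,s,c=cv2.connectedComponentsWithStats(k2.astype(np.uint8))
        for i in range(1,n):
            if s[i,4]>15:
                q=P[l==i];print(nm,s[i],q.mean(0).round(1));r=cv2.minAreaRect(q[:,:2].astype(np.float32));print("   rect",r)
E
python3 meas.py
python3 - <<'E'
from h import *
f=np.load("top0.npy",allow_pickle=True).item()
cv2.imwrite("pics/crop.png",cv2.resize(f["frame"][150:250,190:350],None,fx=5,fy=5,interpolation=cv2.INTER_CUBIC))
E
```

```text
table z -1.0675365849058205
[245 163  15  16 115] [623.1  26.5  62.9] [597.1   2.6  60. ] [648.5  50.4  69.7]
[234 187  16  16 201] [539.4  58.5  68.6] [514.3  33.9  61.2] [565.1  84.6  78.5]
[251 192  48  25 607] [512.  -51.   69.2] [ 472.5 -131.    60.6] [549.8  27.5  79.4]
fence [221 178 113  34 289] [545.4 -63.1  21.1]
   rect ((545.8392333984375, -60.98442077636719), (401.8769836425781, 10.72659683227539), 75.89642333984375)
fence [209 196 120  37 331] [479.4 -38.6  21.3]
   rect ((484.33074951171875, -33.45808410644531), (423.7657165527344, 17.581457138061523), 75.81761169433594)
fence [246 217  24  23 145] [4.314e+02 4.000e-01 2.260e+01]
   rect ((430.7916259765625, 1.7484207153320312), (75.01354217529297, 78.81244659423828), 1.6744188070297241)
stop [329 209  12  25 138] [ 460.3 -255.6   52.7]
   rect ((460.6922607421875, -255.79248046875), (20.086380004882812, 83.89291381835938), 74.85565948486328)
floor/lip [203 175  37  28 393] [559.6 136.5   8.6]
   rect ((558.130126953125, 131.3201904296875), (114.2718276977539, 85.64582824707031), 77.02190399169922)
floor/lip [265 194   7   6  17] [543.7 -31.    9. ]
   rect ((544.7838134765625, -30.03049087524414), (18.162017822265625, 17.44125747680664), 38.475341796875)
floor/lip [246 202  10   7  25] [509.7  31.5   9.1]
   rect ((509.1626281738281, 27.20868682861328), (35.49462890625, 14.103052139282227), 64.48954772949219)
floor/lip [289 204  43  25 444] [ 478.  -188.8    8.5]
   rect ((481.482421875, -181.326416015625), (138.5472412109375, 61.24452209472656), 76.12928771972656)
floor/lip [261 206   9   7  29] [496.7 -21.    9.2]
   rect ((492.6182861328125, -21.311050415039062), (26.791465759277344, 19.064952850341797), 35.11317443847656)
floor/lip [275 210   8   7  26] [484.2 -71.2   8.5]
   rect ((486.48065185546875, -71.35908508300781), (25.915294647216797, 18.963287353515625), 78.68018341064453)
```

View pics/crop.png

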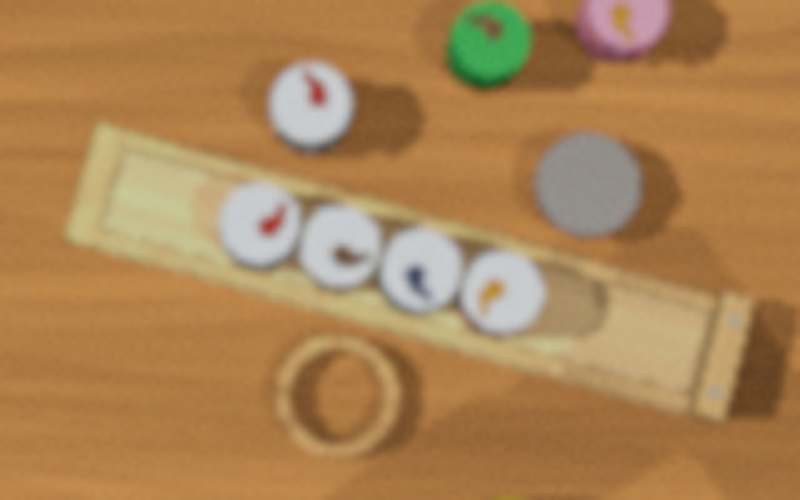

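```bash
python3 - <<'E'
from h import *
from scipy.spatial.transform import Rotation as Ro
s=manip.read_state();R=Ro.from_rotvec(s["ee_rot"]).as_matrix();print(R.round(3))
a=np.radians(75.85);u=np.array([np.cos(a),np.sin(a),0]);v=np.array([u[1],-u[0],0])
for sg in(1,-1):
    print(sg,"twist",np.arctan2(R[:,2]@(sg*v),R[:,1]@(sg*v)))
c=np.array([460.5,-255.7,0])+222*u
d=s["tool_pos"]-c;print("rail coords tcp: across",d@v,"along",d@u, "centre",c)
E
```

```text
[[-0.001 -0.271  0.962]
 [ 0.002  0.962  0.271]
 [-1.     0.002 -0.   ]]
1 twist 2.092548201673317
-1 twist -1.049044451916476
rail coords tcp: across -210.09232867550963 along -606.5090905083397 centre [514.77040681 -40.4356905    0.        ]
```

servo_tool(
  increments=[
    [0,0,0,0,-0.15],
    [0,0,0,0,-0.15],
    [0,0,0,0,-0.15],
    [0,0,0,0,-0.15],
    [0,0,0,0,-0.15],
    [0,0,0,0,-0.15],
    [0,0,0,0,-0.15],
    [0,0,-0.008,0.015,0],
    [0,0,-0.008,0.03,0],
    [0,0,-0.008,0.03,0],
    [0,0,-0.008,0.03,0],
    [0,0,-0.008,0.03,0],
    [0,0,-0.008,0.03,0],
    [0,0,-0.008,0.03,0],
    [0,0,-0.008,0.03,0],
    [0,0,-0.008,0.03,0],
    [0,0,-0.008,0.03,0],
    [0,0,-0.008,0.03,0],
    [0,0,-0.008,0.03,0],
    [0,0,-0.008,0.03,0],
  ],
  squeeze=20,
)

```text
t: 2.1
tool_pos: [355.3, -237.3, 231.1]
ee_rot: [-1.024, 1.316, 1.024]
force: [0.9, -0.3, -0.5]
width: -0.2
```

servo_tool(
  increments=[
    [0,0,-0.008,0.03,0],
    [0,0,-0.008,0.03,0],
    [0,0,-0.008,0.03,0],
    [0,0,-0.008,0.03,0],
    [0,0,-0.008,0.03,0],
    [0,0,-0.008,0.03,0],
    [0,0,-0.008,0.03,0],
    [0,0,-0.008,0.03,0],
    [0,0,-0.008,0.03,0],
    [0,0,-0.008,0.03,0],
    [0,0,-0.008,0.03,0],
    [0,0,-0.008,0.03,0],
    [0,0,-0.008,0.03,0],
    [0,0,0,0.016,0],
    [0,0,0,0,0],
    [0,0,0,0,0],
    [0,0,0,0,0],
  ],
)

```text
t: 3.8
tool_pos: [554.4, 128.8, 231.7]
ee_rot: [-1.025, 1.315, 1.025]
force: [0.4, -0.8, 0.1]
width: 0.1
```

```bash
cat > look.py <<'E'
from h import *
from scipy.spatial.transform import Rotation as Ro
import sys
s=manip.read_state();R=Ro.from_rotvec(s["ee_rot"]).as_matrix()
a=np.radians(75.85);u=np.array([np.cos(a),np.sin(a),0]);v=np.array([u[1],-u[0],0]);c=np.array([514.8,-40.4,0])
rc=lambda p:np.stack([(p-c)@v,(p-c)@u,p[...,2]],-1)
print("t",s["t"],"tcp rail",rc(s["tool_pos"]).round(1),"F rail",(s["force"]@v).round(2),(s["force"]@u).round(2),s["force"][2].round(2),"w",s["width"],"Rerr",(R[:,1]@u).round(4),R[2].round(3))
for n in sys.argv[2:]:
    f=grab_frame(n);cv2.imwrite(f"pics/{n}{sys.argv[1]}.png",f["frame"]);P=cloud(f)
    if n=="wrist":
        T=f["tool_from_camera"];P=(P@T[:3,:3].T+T[:3,3])@R.T+s["tool_pos"]
    Q=rc(P);ok=f["range_z"]>0
    k=(ok&(Q[...,2]>60)&(Q[...,2]<72)&(abs(Q[...,0])<36)&(f["frame"].min(-1)>110)).astype(np.uint8)
    k=cv2.erode(k,np.ones((3,3)));N,l,st,_=cv2.connectedComponentsWithStats(k)
    for i in range(1,N):
        if st[i,4]>12:q=Q[l==i];print(n,"cap",st[i],((q.max(0)+q.min(0))/2).round(1),q.min(0).round(1),q.max(0).round(1))
    k=ok&(abs(Q[...,2]-22)<4)&(abs(Q[...,1])<205)&(abs(Q[...,0])<55)
    for sg in(-1,1):
        q=Q[k&(Q[...,0]*sg>0)]
        if len(q)>50:print(n,"fence",sg,len(q),np.percentile(q[:,0],[2,50,98]).round(1))
    k=ok&(abs(Q[...,2]-53)<4)&(abs(Q[...,1]+222)<20)&(abs(Q[...,0])<46)
    if k.sum()>20:print(n,"stop along",np.percentile(Q[k][:,1],[2,50,98]).round(1))
E
python3 look.py 1 wrist top
```

```text
t 3.8 tcp rail [ -3.  173.7 231.7] F rail 0.55 -0.67 0.12 w 0.12894338066585773 Rerr 0.0002 [-1. -0.  0.]
wrist cap [233   0  34   8 197] [ 2.9 14.5 68.6] [-12.4  11.1  65.2] [18.3 17.9 71.9]
wrist cap [ 223   13   54   57 1838] [ 3.  47.6 69.8] [-22.3  22.4  67.6] [28.4 72.7 72. ]
wrist cap [ 225   76   51   52 1590] [  2.8 103.6  69.7] [-22.2  79.   67.6] [ 27.9 128.3  71.9]
wrist fence -1 1773 [-53.9 -32.4 -26.9]
wrist fence 1 1639 [32.7 37.9 42.7]
top cap [276 204   5   4  13] [ -2.8 -24.8  66.7] [ -9.  -31.3  63.3] [  3.5 -18.4  70. ]
top fence -1 253 [-39.9 -34.8 -26.7]
top fence 1 235 [29.9 35.4 39.8]
top stop along [-231.3 -221.2 -212.5]
```

View pics/wrist1.png

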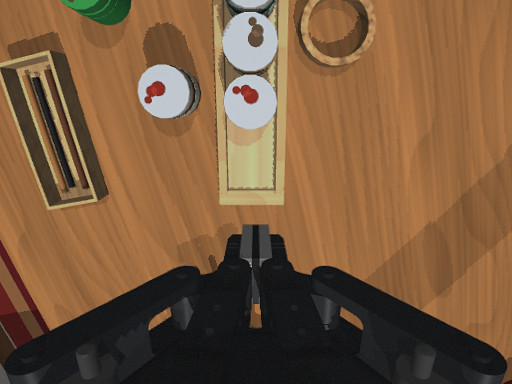

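The wrist view shows the shut fingers at (257,240), in line with the rail. Jar4's cap is at (250,101), about 4–6 mm to the rail's +x side of the tool axis, and the lip end is clear. I'll correct that offset and descend behind the row.

servo_tool(
  increments=[
    [0,0.01,-0.005,0,0],
    [0,0.02,0,0,0],
    [0,0.02,0,0,0],
    [0,0.02,0,0,0],
    [0,0.02,0,0,0],
    [0,0.02,0,0,0],
    [0,0.02,0,0,0],
    [0,0.02,0,0,0],
    [0,0.02,0,0,0],
    [0,0.015,0,0,0],
    [0,0.01,0,0,0],
    [0,0.007,0,0,0],
    [0,0.004,0,0,0],
    [0,0,0,0,0],
    [0,0,0,0,0],
  ],
)

```text
t: 5.4
tool_pos: [560.0, 128.4, 26.0]
ee_rot: [-1.026, 1.314, 1.026]
force: [-0.0, -0.0, -0.2]
width: -0.1
```

```bash
python3 look.py 2 wrist
```

```text
t 5.4 tcp rail [  2.6 174.7  26. ] F rail -0.02 -0.06 -0.23 w -0.09378315529794257 Rerr -0.0011 [-1.    -0.001  0.001]
wrist cap [  175    15   162   165 16691] [  3.2 103.4  69.7] [-23.1  77.4  67.4] [ 29.4 129.4  72. ]
wrist fence -1 4131 [-36.8 -32.3 -26.9]
wrist fence 1 4255 [32.9 38.3 42.9]
```

View pics/wrist2.png

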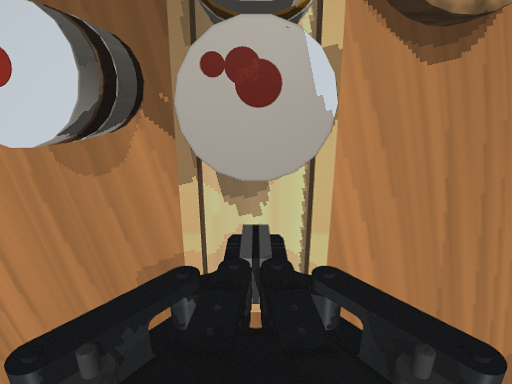

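The picture shows the fingertips at (257,240) centred between the fences behind jar4's cap at (257,97), with clear space between. I'll approach slowly until contact.

servo_tool(
  increments=[
    [0,0,0,-0.003,0],
    [0,0,0,-0.005,0],
    [0,0,0,-0.005,0],
    [0,0,0,-0.004,0],
    [0,0,0,-0.003,0],
    [0,0,0,-0.002,0],
    [0,0,0,-0.002,0],
    [0,0,0,-0.002,0],
    [0,0,0,-0.002,0],
    [0,0,0,-0.002,0],
    [0,0,0,-0.002,0],
    [0,0,0,-0.002,0],
    [0,0,0,-0.002,0],
    [0,0,0,-0.002,0],
  ],
)

```text
t: 6.85
tool_pos: [550.6, 91.6, 25.6]
ee_rot: [-1.026, 1.314, 1.026]
force: [-0.2, 3.8, 1.2]
width: 0.2
```

```bash
python3 look.py 3 wrist
```

```text
t 6.85 tcp rail [  2.4 136.7  25.6] F rail -1.08 3.62 1.16 w 0.24674541544278725 Rerr -0.0013 [-1.    -0.001  0.001]
wrist cap [  170     0   173   108 13014] [ 3.  51.1 69.7] [-23.4  35.1  67.4] [29.4 67.1 72. ]
wrist cap [  181   119   149   143 13323] [ 3.1 96.8 69.8] [-23.   70.8  67.7] [ 29.2 122.8  72. ]
wrist fence -1 3557 [-54.4 -33.8 -26.8]
wrist fence 1 3200 [33.  39.1 43. ]
```

Contact was made at 3.6 N with no gap opening, and about 113 mm remain. I'll push on steadily.

servo_tool(
  increments=[
    [0,0,0,-0.002,0],
    [0,0,0,-0.003,0],
    [0,0,0,-0.004,0],
    [0,0,0,-0.004,0],
    [0,0,0,-0.004,0],
    [0,0,0,-0.004,0],
    [0,0,0,-0.004,0],
    [0,0,0,-0.004,0],
    [0,0,0,-0.004,0],
    [0,0,0,-0.004,0],
    [0,0,0,-0.004,0],
    [0,0,0,-0.003,0],
    [0,0,0,-0.003,0],
    [0,0,0,-0.003,0],
  ],
)

```text
t: 8.3
tool_pos: [538.1, 42.6, 25.3]
ee_rot: [-1.026, 1.316, 1.026]
force: [1.4, 5.0, -0.1]
width: 0.0
```

```bash
python3 look.py 4 wrist side
```

```text
t 8.3 tcp rail [ 2.3 86.2 25.3] F rail 0.13 5.17 -0.09 w 0.02699832350393025 Rerr -0.001 [-1.  0.  0.]
wrist cap [  170     0   173   108 12882] [ 2.7  0.6 69.6] [-23.6 -15.3  67.3] [29.  16.6 72. ]
wrist cap [  181   119   150   143 13386] [ 2.8 46.3 69.9] [-23.2  20.3  67.8] [28.8 72.4 72. ]
wrist fence -1 3703 [-54.7 -34.1 -26.8]
wrist fence 1 3323 [33.  39.2 43. ]
side fence -1 645 [-39.5 -32.1  -9.4]
side fence 1 169 [29.8 35.6 43.4]
side stop along [-230.1 -218.5 -210. ]
```

View pics/side4.png

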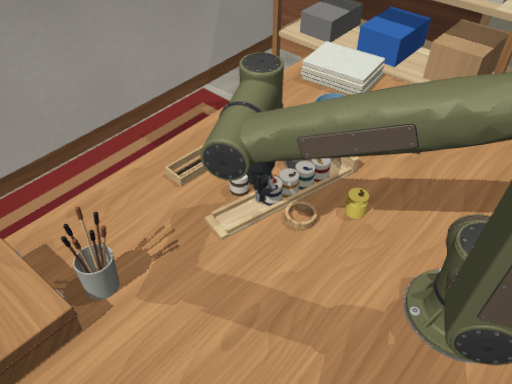

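The side view shows the row intact and upright at (273..321, 189..168), moving towards the stop at (349,162), with the bystanders untouched. About 62 mm remain.

servo_tool(
  increments=[
    [0,0,0,-0.003,0],
    [0,0,0,-0.004,0],
    [0,0,0,-0.004,0],
    [0,0,0,-0.004,0],
    [0,0,0,-0.004,0],
    [0,0,0,-0.004,0],
    [0,0,0,-0.004,0],
    [0,0,0,-0.004,0],
    [0,0,0,-0.004,0],
    [0,0,0,-0.004,0],
    [0,0,0,-0.004,0],
    [0,0,0,-0.004,0],
    [0,0,0,-0.003,0],
    [0,0,0,-0.002,0],
    [0,0,0,-0.002,0],
    [0,0,0,-0.002,0],
  ],
)

```text
t: 10.0
tool_pos: [524.5, -11.6, 25.3]
ee_rot: [-1.026, 1.316, 1.026]
force: [0.9, 2.7, 0.6]
width: 0.0
```

servo_tool(
  increments=[
    [0,0,0,-0.001,0],
    [0,0,0,-0.001,0],
  ],
)

```text
t: 10.2
tool_pos: [524.1, -13.5, 25.3]
ee_rot: [-1.026, 1.315, 1.026]
force: [0.9, 2.8, 0.5]
width: -0.0
```

```bash
python3 look.py 5 wrist
```

```text
t 10.2 tcp rail [ 2.4 28.4 25.3] F rail 0.22 2.99 0.5 w -0.019911711924176817 Rerr -0.001 [-1.  0.  0.]
wrist cap [  170     0   173   108 12728] [  2.7 -57.2  69.6] [-23.5 -73.1  67.2] [ 28.8 -41.3  72. ]
wrist cap [  181   119   150   143 13390] [  2.6 -11.5  69.7] [-23.8 -37.5  67.5] [29.  14.5 72. ]
wrist fence -1 3493 [-54.5 -33.7 -26.7]
wrist fence 1 3341 [33.1 39.2 43.1]
```

About 4.5 mm remain. I'll creep forward in 1 mm steps and watch the force.

servo_tool(
  increments=[
    [0,0,0,-0.001,0],
    [0,0,0,-0.001,0],
    [0,0,0,-0.001,0],
  ],
)

```text
t: 10.55
tool_pos: [523.3, -16.4, 25.3]
ee_rot: [-1.026, 1.316, 1.026]
force: [0.7, 2.8, 2.2]
width: 0.3
```

servo_tool(
  increments=[
    [0,0,0,-0.001,0],
  ],
)

```text
t: 10.65
tool_pos: [523.1, -17.3, 25.3]
ee_rot: [-1.026, 1.315, 1.026]
force: [0.6, 4.1, 2.0]
width: -0.1
```

servo_tool(
  increments=[
    [0,0,0,-0.001,0],
  ],
)

```text
t: 10.75
tool_pos: [523.2, -17.8, 25.5]
ee_rot: [-1.026, 1.314, 1.026]
force: [1.4, 8.1, 2.2]
width: 0.1
```

servo_tool(
  increments=[
    [0,0,0,-0.001,0],
    [0,0,0,0,0],
  ],
)

```text
t: 10.95
tool_pos: [523.5, -17.9, 25.7]
ee_rot: [-1.025, 1.312, 1.026]
force: [2.3, 8.8, 1.6]
width: 0.2
```

servo_tool(
  increments=[
    [0,0,0,-0.001,0],
    [0,0,0,0,0],
  ],
)

```text
t: 11.15
tool_pos: [523.7, -18.1, 25.9]
ee_rot: [-1.025, 1.31, 1.027]
force: [2.3, 13.0, 2.3]
width: 0.2
```

```bash
python3 look.py 6 wrist side
```

```text
t 11.15 tcp rail [ 3.1 23.8 25.9] F rail -0.98 13.15 2.34 w 0.1888381884755683 Rerr -0.0018 [-1.    -0.002  0.005]
wrist cap [  173     0   172   109 12953] [  2.8 -61.8  69.5] [-23.6 -77.9  67. ] [ 29.1 -45.7  72. ]
wrist cap [  182   120   149   142 12593] [  3.4 -16.   69.9] [-22.7 -42.   67.8] [29.5 10.  72. ]
wrist fence -1 3492 [-54.5 -33.7 -26.8]
wrist fence 1 3244 [33.1 39.2 43.1]
side fence -1 650 [-39.7 -32.4  -9.3]
side fence 1 245 [30.5 36.2 43.1]
side stop along [-230.8 -220.4 -208.8]
```

The tool has stalled with force up to 13 N and jar4 at −16.0 mm, exactly the target, so the row is seated. I'll back off gently, then raise and clear the view.

servo_tool(
  increments=[
    [0,0,0,0.001,0],
    [0,0,0,0.001,0],
    [0,0,0,0.002,0],
    [0,0,0,0.004,0],
    [0,0,0,0.008,0],
    [0,0,0,0.012,0],
    [0,0,0,0.012,0],
    [0,-0.015,0,0.005,0],
    [0,-0.03,0,0,0],
    [0,-0.03,0,0,0],
    [0,-0.03,0,0,0],
    [0,-0.03,0,0,0],
    [0,-0.03,0,0,0],
    [0,-0.02,0,0,0],
    [0,0,0,0.03,0],
    [0,0,0,0.03,0],
    [0,0,0,0.03,0],
    [0,0,0,0.02,0],
    [0,0,0,0,0],
    [0,0,0,0,0],
  ],
)

```text
t: 13.25
tool_pos: [560.1, 130.2, 210.7]
ee_rot: [-1.027, 1.316, 1.027]
force: [-0.0, -0.6, 0.0]
width: -0.2
```

```bash
python3 look.py 7 wrist top side; python3 -c "
import cv2
a=cv2.imread('pics/side7.png')[110:250,170:390];b=cv2.imread('pics/top7.png')[150:250,190:350]
a=cv2.resize(a,(620,394));b=cv2.resize(b,(320,200))
import numpy as np
w=cv2.resize(cv2.imread('pics/wrist7.png'),(300,200));o=np.zeros((600,620,3),np.uint8);o[:394]=a;o[396:596,:320]=b;o[396:596,320:]=w;cv2.imwrite('pics/f7.png',o)"
```

```text
t 13.25 tcp rail [  2.2 176.5 210.7] F rail 0.12 -0.59 0.04 w -0.2245191412893694 Rerr -0.0018 [-1. -0. -0.]
wrist fence -1 1971 [-54.1 -32.2 -26.5]
wrist fence 1 1850 [17.5 37.7 42.7]
top cap [293 204   6   5  15] [ 12.4 -80.4  67.9] [  6.1 -89.8  63.8] [ 18.7 -71.   72. ]
top fence -1 279 [-39.8 -34.4 -22.8]
top fence 1 231 [29.8 34.7 39.8]
top stop along [-231.8 -221.6 -212.4]
side cap [284 179  12   4  22] [-13.2   0.1  66.1] [-23.9 -10.3  60.5] [-2.5 10.5 71.6]
side fence -1 626 [-39.7 -32.  -10.2]
side fence 1 272 [29.1 36.1 43.6]
side stop along [-232.8 -221.6 -209.4]
```

View pics/f7.png

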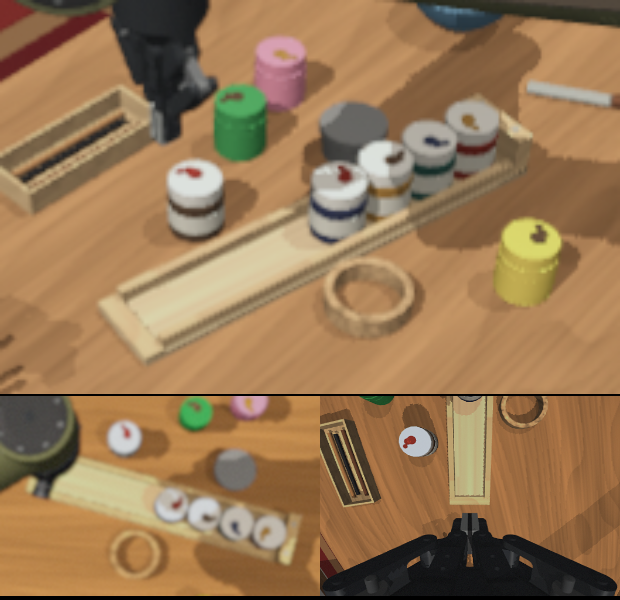

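The composite shows all four jars upright in a row against the stop (side crop ~(470,140) beside the block at (515,135)). The bystanders are in place and the gripper is clear. One numeric check for gaps before handing in.

```bash
python3 - <<'E'
from h import *
a=np.radians(75.85);u=np.array([np.cos(a),np.sin(a),0]);v=np.array([u[1],-u[0],0]);c=np.array([514.8,-40.4,0])
Z=[cloud(grab_frame("top")) for _ in range(4)]
Q=np.concatenate([np.stack([(P-c)@v,(P-c)@u,P[...,2]],-1)[170:240,195:350].reshape(-1,3) for P in Z])
k=(Q[:,2]>62)&(Q[:,2]<82)&(abs(Q[:,0])<30);q=Q[k]
print("row extent along",np.percentile(q[:,1],[.5,99.5]).round(1),"expect -211..11 (caps 54)")
for y in(-184,-128,-72,-16):
    m=q[abs(q[:,1]-y)<28];print(y,m.mean(0).round(1))
E
```

```text
row extent along [-208.     7.6] expect -211..11 (caps 54)
-184 [   0.4 -184.    69.2]
-128 [  -0.2 -128.4   69.1]
-72 [  0.2 -72.7  69.2]
-16 [ -0.7 -16.1  69. ]
```

All four jars are at the expected spots to within 1 mm, so I'm handing in.

```bash
python3 -c "
from rig import manip
print(manip.job_done(), manip.read_state()['t'])"
```

```text
the job is handed in; nothing more can be done
the job is handed in; nothing more can be done
```

I pushed the row of four jars along the rail as one, with the shut fingertips low behind jar4, until jar1 reached the stop. I then backed straight off, raised the tool clear and handed the job in at about 13.5 s.

- **Seating:** pushing took about 3–5 N. At the end the force rose to 13 N and the tool stalled, as expected with the row against the stop.
- **Final positions:** the top camera put the four jar centres at −184.0, −128.4, −72.7 and −16.1 mm along the rail. The ideal is −184, −128, −72 and −16, so any gap is below what the camera can resolve.
- **Surroundings:** all jars stood upright. The neighbouring bystanders I could see (spare jar, tub, tape) looked unmoved in the last pictures. I did not measure their positions again.
- **Disagreement:** the wrist and top cameras differed by about 3 mm across the rail, close to the stated calibration error. I lined the push up with the wrist camera.

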